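# Level the appliance stand and hold the level down

### The job

The little wooden stand for the microwave leans. Lay the flat spirit level gently in the middle of its board, pointing from front to back, let go of it, and turn the black knob of the stand's front foot until the bubble rests between the two black lines. Then press the level down on the board with a steady, moderate push, the bubble still between its lines, and finish like that, still pressing; leave the mug and the canister where they are.

Things in the scene. Friction and masses are not known exactly. Their poses are not given: they have to be found in the camera images.
- level: Flat steel spirit level, a bar 160 x 40 x 12 mm, 370 g, base down on the counter. Origin: centre of its underside; x along its length, z up. A slot 66 x 16 mm in the middle of its upper face holds a yellow-green vial along x, flush with the face; the outer 44 mm at each end are plain metal. Gripped across its 40 mm width. Both ends are alike.
- bubble (a joint): Pale bubble (14 mm long) in the vial: its place along the level's own x in m, 0 = middle, range -0.020 to 0.020. Two black lines round the vial, 10 mm either way: within 2.5 mm of 0 the bubble is between them. It floats to the higher end, 25 mm per degree of tilt, and settles in about 1 s; carrying the level makes it wander.
- shelf_mid (a point): Middle of the upper face of the stand's board, light wood, 230 (x) x 280 (y) x 18 mm, about 100 mm above the counter, bare. x points to the board's rear edge, away from the robot, y to its left, z up. The board tips by under 1 degree about its two rear feet, which stand still 75 mm behind this point; at the start its front edge is too low.
- foot_knob (a point): Centre of the top of the levelling foot's knob, on its upright spindle: black, round, fluted, 40 mm across, 24 mm tall, top about 128 mm above the counter (up to 3 mm lower as the board leans), on a steel lug 50 mm in front of the board's front edge, 165 mm from shelf_mid. A steel boss 30 mm across ends 12 mm below the knob. Axes as the board's; they do not turn with the knob.
- stand: The appliance stand, fixed to the counter; origin on the counter under the board's middle, x to the rear. Turning the knob clockwise seen from above lengthens the front foot (4 mm a turn) and raises the board's front; counter-clockwise lowers it. 1 rad moves the bubble about 3.8 mm. The knob starts 1.3 to 4.2 rad from level, turns stiffly (0.1 N m), stays as left, and has 4 rad beyond level.
- mug: White mug, 80 mm across and 92 mm tall with a handle at its +y; origin centre of the underside. Bystander.
- canister: Dark can with a paper label, 92 mm across and 130 mm tall; origin centre of the underside. Bystander.
Not all that is in view belongs to the job. What is meant by the level is not blue or purple, and is the smaller of those in its own colour.

How it is judged:
On the way, in this order (a step that is already met when the one before it is completed fails the run):
1. the level lies flat in the middle of the board, front to back, let go (x of level in the frame of shelf_mid between -0.045 and 0.045 m and y of level in the frame of shelf_mid between -0.08 and 0.08 m and z of level in the frame of shelf_mid between -0.005 and 0.005 m and angle between the x axis of level and the x axis of shelf_mid, either way round below 0.26 rad and contact force between level and stand above 0.3 N and contact force between the fingers and level below 0.05 N), for 0.8 s.
2. with the level lying untouched on the board, the front foot has been turned until the bubble rests between its lines (all of step 1 and value of joint bubble between -0.0025 and 0.0025 m and angle between shelf_mid's own z axis and vertical below 0.0035 rad), for 0.5 s.
At the end, for the whole second after the job is handed in: Board level within 0.2 degrees; level flat and still on it, centre within 45 mm (front-back) and 80 mm (sideways) of its middle, within 15 degrees of front-to-back; bubble within 2.5 mm of the vial's middle; fingers touch it with over 3 N and it bears on the board with 6.5 to 40 N (x of level in the frame of shelf_mid between -0.045 and 0.045 m and y of level in the frame of shelf_mid between -0.08 and 0.08 m and z of level in the frame of shelf_mid between -0.005 and 0.005 m and angle between the x axis of level and the x axis of shelf_mid, either way round below 0.26 rad and contact force between level and stand between 0.3 and 40 N and value of joint bubble between -0.0025 and 0.0025 m and angle between shelf_mid's own z axis and vertical below 0.0035 rad and contact force between the fingers and level above 3 N and contact force between level and stand above 6.5 N and linear speed of level below 0.02 m/s); the arm keeps its last pose, push and grip.
It fails at once if the mug or the canister is shifted more than 30 mm or knocked over (distance of any of mug, canister from where it was at the start of the episode above 0.03 m or angle between any of mug, canister's own z axis and vertical above 0.35 rad).
It fails at once if the level is dropped from more than about 2 cm or thrown (linear speed of level above 0.6 m/s and contact force between the fingers and level below 0.01 N).
It also fails if it takes over 70 s, if anything falls off the work surface, if the arm or the gripper's body presses on something with over 40 N, if the wrist force passes 120 N, or if a joint passes its speed limit or range.

### The arm

A 7-joint arm with a two-finger parallel gripper is mounted at the origin on the work surface. World frame = base frame: x ahead of the robot, y to its left, z up, the work surface at z = 0. Lengths are in m, angles in rad, forces in N, time in s.
With the tool pointing down it reaches from about 0.4 to 0.85 m from the base axis. Payload 10.4 kg.
Tool frame: the origin (TCP) lies midway between the tips of the shut fingers; the grasp point (between the pads) lies 19 mm behind it (manip.tcp_to_grasp is the distance from the TCP to the grasp point, in m); z points along the fingers, y is the line along which they close (so a half turn about z gives the same grasp; the last joint's range is limited). The gripper opens to 85 mm and grips with 20 to 120 N. Pads are 22 mm wide; open, the fingers measure 114 mm over their backs; the gripper's body (76 mm by 85 mm) begins 54 mm behind the grasp point. The pads swing forward as they close: fully open they stand 13 mm farther back than shut.
Start: joints at [-1.2, 0.332, -0.065, 1.46, 0.022, 1.35, -0.088], TCP at [0.24, 0.577, 0.231] pointing down, gripper open.
Joint ranges: [-2.6, 2.6], [-0.5, 2.12], [-1.47, 1.34], [0.16, 2.42], [-1.27, 4.41], [0.06, 2.06], [-2.6, 2.6]. Speed limits (rad/s): [2.22, 2.22, 2.79, 2.79, 3.14, 3.14, 3.14].

### API

Orientations are given as a unit quaternion [x, y, z, w].
In Python, from workcell import manip gives the robot as it stands.
- The arm moves only by the shell command python3 -m jog 'ROWS' [FORCE]. ROWS is a JSON object of lists of equal length, an entry for each row: "offset": the shift along the world's x, y, z in m, a list of three; "yaw": the turn about the world's z in degrees; "jaw": the closure, from 0 (fully open) to 1 (shut). A call has 1 to 20 rows; each row shifts and turns the commanded pose from where the row before left it; what a row does not reach is not made up. A row lasts 1/12 s, in which the tool goes at most 41.7 mm and 7.16 degrees, less where a joint would pass 70% of its speed; a pose out of reach is approached as far as the arm can. A call is refused whole if a number of a shift passes 0.0417 or a number of a turn 7.16, either way. A call with a gripper value outside its range is refused whole. The fingers move at their own pace and stop on an object; FORCE is the grip in N (left out, the last holds). Time passes only in rows, so rows that do not move let the fingers close. It gives the time, the measured TCP pose, the force, the opening and the grip force at its end, in the units of the state.
- manip.get_obs(): the state, without advancing time (a new reading comes with each control period).
- manip.camera(name): name is "scene" or "side" or "wrist"; returns a dict with "frame" (480x640x3 uint8, red, green, blue), "camera_matrix" (3x3 intrinsics, pixels), "eye" and "attitude" of the camera in the world; the wrist camera has in their place "hand_eye" (4x4, takes a point from camera to tool coordinates, whose origin is the TCP and whose axes are the flange's). Camera axes: x right, y up, looking along -z (the intrinsics and any distortion apply to the point x, -y, -z); pixel columns grow to the right and rows downward; lengths in m; the calibration is good to about 2 mm. A picture is of the moment at which its call begins: read the wrist's pose just before it. There is no depth.
- manip.hand_in(): hands the job in; it is judged then, once.
Trained networks look in a picture, given as the dict that the camera call returned (one of the last four; its "shot" number tells which), for a name from the list of things; names that differ only in an ending like _2 or _b are one class to them, and where a whole thing is asked for, a point or a joint stands for the part that bears it (a point fixed in the world has none). Each returns a list of dicts, best first, with "score" (0 to 1); they miss things now and then, are a little off and sometimes report something else, mostly with a low value. They report only what shows in the picture. A call takes as long as a camera call. They do not tell look-alikes from the thing itself.
- manip.masks_of(picture, name): "region" (480x640 bool, what is visible of it).
- manip.tip_of(picture, name): "at" ([x, y, z] in m, in world coordinates, good to about 4 mm: a listed point, or the origin of a listed thing).
The state is a dict: "clock": time; "joint_pos": joint angles; "joint_velocities": joint speeds; "tau": joint torques, N m; "position": TCP position; "ee_rot": TCP orientation; "ft_force": force on the tool from outside, world axes, zero at the start; "torque": the same for the moment, N m; "grip_width": opening from 0.0 (shut) to 1.0 (fully open); "grasp_force": force on a finger pad.
Only numpy, scipy, OpenCV 4.12 (cv2) and the standard library are available. Lean on these libraries where they do the work, as an engineer would, in place of code of your own. Each camera call takes 0.05 s, during which the arm holds its last target. There are 200 camera calls.

## Working session

There is one attempt and no reset: what is moved stays moved. The work goes in short steps, Python scripts to look and compute and a shell command to move; the robot and the scene stay as the last step left them, time stands still between calls to the robot, and variables do not carry over. Pictures are saved under pics/ and viewed, at most 10 in all, crops included, and the job is handed in when it is done.

```bash
mkdir -p pics
cat > h.py <<'E'
from workcell import manip
import numpy as np, cv2
from scipy.spatial.transform import Rotation as R
def save(p,n): cv2.imwrite('pics/'+n+'.png',cv2.cvtColor(p['frame'],cv2.COLOR_RGB2BGR))
E
python3 - <<'E'
from h import *
o=manip.get_obs(); print(o['clock'],o['position'],o['ee_rot'],o['grip_width'],manip.tcp_to_grasp)
ims=[]
for c in ['scene','side']:
    p=manip.camera(c); save(p,c+'0'); print(c,p['eye'],np.round(p['attitude'],3).tolist(),p['camera_matrix'])
    for n in ['level','shelf_mid','foot_knob','mug','canister','stand']:
        print(n,[(round(d['score'],2),np.round(d['at'],3).tolist()) for d in manip.tip_of(p,n)])
E
```

```text
0.0 [0.23966915 0.57681704 0.23050626] [ 1.95617392e-01  9.80680034e-01 -7.03415588e-04 -1.06260307e-04] 0.9996464592423254 0.0187
scene [ 1.1991485  -0.46717781  1.10912926] [0.345, 0.16, 0.368, 0.849] [[547.8970182    0.         314.11263498]
 [  0.         547.8970182  230.28224186]
 [  0.           0.           1.        ]]
level [(0.92, [0.652, 0.532, 0.0]), (0.77, [0.478, 0.406, -0.001]), (0.75, [0.396, 0.592, 0.001]), (0.62, [0.288, 0.364, -0.006])]
shelf_mid [(0.6, [0.628, -0.165, 0.096]), (0.47, [0.646, 0.288, -0.0])]
foot_knob [(0.98, [0.465, -0.125, 0.125])]
mug [(0.55, [0.644, 0.29, -0.002])]
canister [(0.86, [0.457, 0.193, 0.0])]
stand [(0.72, [0.631, -0.165, 0.001])]
side [ 0.41953404 -0.61974334  0.85479624] [0.402, -0.014, -0.042, 0.915] [[517.10298908   0.         322.82370572]
 [  0.         517.10298908 234.59037131]
 [  0.           0.           1.        ]]
level [(0.74, [0.397, 0.595, -0.001]), (0.72, [0.656, 0.536, -0.0]), (0.71, [0.474, 0.406, 0.002]), (0.57, [0.29, 0.365, 0.002])]
shelf_mid [(0.88, [0.627, -0.167, 0.101])]
foot_knob [(0.96, [0.469, -0.124, 0.125])]
mug [(0.76, [0.646, 0.287, 0.0])]
canister [(0.56, [0.455, 0.192, -0.004])]
stand [(0.71, [0.632, -0.164, -0.002])]
```

View pics/scene0.png

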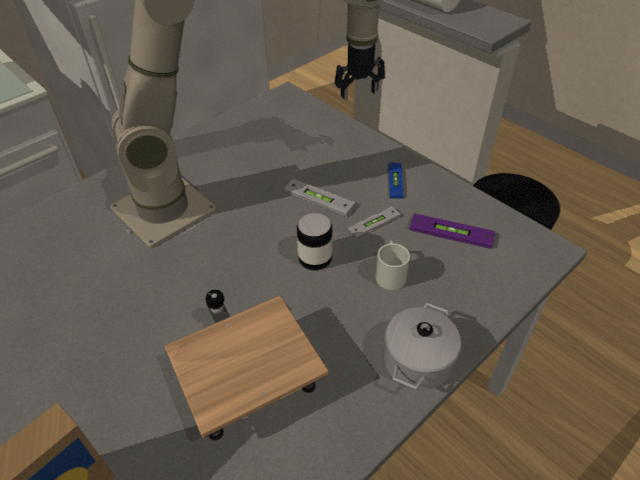

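View pics/side0.png

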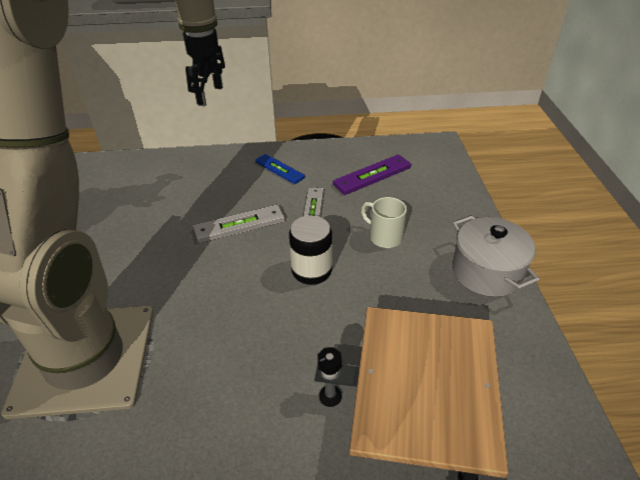

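The target is the smaller steel level, near pixel (375,221) in the scene view and (314,205) in the side view. The larger steel, blue and purple ones are decoys. The stand is at the lower right, with its black knob at (330,357) in the side view.

```bash
cat >> h.py <<'E'
def topl(p,uv,z):
    K=p['camera_matrix'];uv=np.atleast_2d(uv).astype(float)
    d=np.c_[(uv[:,0]-K[0,2])/K[0,0],-(uv[:,1]-K[1,2])/K[1,1],-np.ones(len(uv))]
    d=R.from_quat(p['attitude']).apply(d); e=np.array(p['eye']); return e+d*((z-e[2])/d[:,2])[:,None]
def wristcam(o,p):
    H=np.array(p['hand_eye']);r=R.from_quat(o['ee_rot'])
    return dict(p,eye=r.apply(H[:3,3])+o['position'],attitude=(r*R.from_matrix(H[:3,:3])).as_quat())
def rect(p,m,z):
    v,u=np.nonzero(m); w=topl(p,np.c_[u,v],z)[:,:2]
    (c,s,a)=cv2.minAreaRect((w*1000).astype(np.float32)); 
    if s[0]<s[1]: s=s[::-1]; a+=90
    return np.round(c,1),np.round(s,1),round((a+90)%180-90,1)
E
python3 - <<'E'
from h import *
for c in ['scene','side']:
    p=manip.camera(c)
    for d in manip.masks_of(p,'level'): print(c,'level',round(d['score'],2),rect(p,d['region'],.012))
    for d in manip.masks_of(p,'shelf_mid'): print(c,'shelf',round(d['score'],2),rect(p,d['region'],.098))
    for d in manip.masks_of(p,'foot_knob'): print(c,'knob',round(d['score'],2),rect(p,d['region'],.12))
E
```

```text
scene level 0.97 (array([399.5, 586.1]), array([164.6,  40.2]), -48.2)
scene level 0.93 (array([653.2, 532.3]), array([227.6,  72.1]), 28.1)
scene level 0.63 (array([481.5, 401.3]), array([166.3,  47.9]), 80.0)
scene level 0.62 (array([293.5, 359.9]), array([224.8,  69.9]), 16.3)
scene shelf 0.61 (array([ 589.2, -156.6]), array([333.2, 282.3]), -14.1)
side level 0.79 (array([393.8, 582.9]), array([172. ,  50.8]), -45.8)
side level 0.58 (array([480.4, 424.6]), array([112.7,  40.7]), 79.9)
side level 0.57 (array([651.7, 532.2]), array([238.5,  74.8]), 27.9)
side level 0.56 (array([290.8, 359.1]), array([221.1,  74.5]), 14.6)
side shelf 0.85 (array([ 590.3, -165.8]), array([304.1, 297.3]), -13.8)
side knob 0.84 (array([ 584.8, -179.5]), array([295. , 287.8]), -13.7)
```

```bash
python3 -m jog '{"offset":[[0.02,-0.0145,-0.003],[0.02,-0.0145,-0.003],[0.02,-0.0145,-0.003],[0.02,-0.0145,-0.003],[0.02,-0.0145,-0.003],[0.02,-0.0145,-0.003],[0.02,-0.0145,-0.003],[0.02,-0.0145,-0.003],[0.02,-0.0145,-0.003],[0.02,-0.0145,-0.003],[0.02,-0.0145,-0.003],[0.02,-0.0145,-0.003],[0,0,0],[0,0,0]],"yaw":[-6.45,-6.45,-6.45,-6.45,-6.45,-6.45,-6.45,-6.45,-6.45,-6.45,-6.45,-6.45,0,0],"jaw":[0,0,0,0,0,0,0,0,0,0,0,0,0,0]}' 30
cat >> h.py <<'E'
def st():
    o=manip.get_obs(); y=R.from_quat(o['ee_rot']).as_matrix()[:,1]
    print('t',round(o['clock'],2),'pos',np.round(o['position'],4),'yaxis',round(np.degrees(np.arctan2(y[1],y[0])),1),'j',np.round(o['joint_pos'],2),'f',np.round(o['ft_force'],1),'w',round(o['grip_width'],3),'g',round(o['grasp_force'],1)); return o
E
python3 - <<'E'
from h import *
o=st(); p=manip.camera('wrist'); w=wristcam(o,p); save(p,'w1')
for d in manip.masks_of(p,'level'): print(round(d['score'],2),rect(w,d['region'],.012),d['region'].sum())
print([(round(d['score'],2),np.round(d['at'],4)) for d in manip.tip_of(p,'level')])
E
```

```text
clock: 2.27
position: [0.481, 0.4018, 0.1951]
ee_rot: [0.767, 0.642, -0.0, 0.0]
ft_force: [-0.2, 0.6, -0.7]
grip_width: 1.001
grasp_force: 0.0
t 2.27 pos [0.481  0.4018 0.1951] yaxis -10.1 j [-0.97  0.36  0.26  1.52 -0.09  1.28 -0.88] f [-0.2  0.6 -0.7] w 1.001 g 0.0
0.74 (array([610.5, 514.1]), array([139.3,  58.4]), 27.5) 12264
0.71 (array([425.5, 559.8]), array([79.3, 40.6]), -47.5) 4546
0.68 (array([477.4, 407.5]), array([158.6,  40.6]), 79.9) 9749
0.61 (array([289.9, 363.8]), array([226.7,  56.9]), 16.0) 15957
[(0.98, array([0.2915, 0.3659, 0.0029])), (0.78, array([0.4753, 0.4034, 0.0005])), (0.4, array([ 0.6503,  0.2917, -0.0013]))]
```

View pics/w1.png

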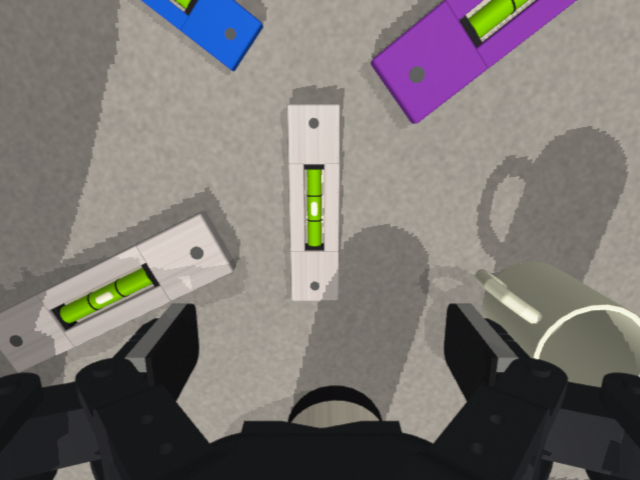

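The target level is centred at (314,202) in the wrist view, and the jaws are already aligned with it.

```bash
python3 -m jog '{"offset":[[-0.004,0.003,-0.025],[0,0,-0.03],[0,0,-0.03],[0,0,-0.03],[0,0,-0.03],[0,0,-0.025],[0,0,-0.013],[0,0,-0.006],[0,0,-0.003],[0,0,0],[0,0,0]],"yaw":[0,0,0,0,0,0,0,0,0,0,0],"jaw":[0,0,0,0,0,0,0,0,0,0,0]}' 30
python3 -m jog '{"offset":[[0,0,0],[0,0,0],[0,0,0],[0,0,0],[0,0,0],[0,0,0],[0,0,0],[0,0,0],[0,0,0],[0,0,0]],"yaw":[0,0,0,0,0,0,0,0,0,0],"jaw":[0.3,0.4,0.5,0.6,0.6,0.6,0.6,0.6,0.6,0.6]}' 40
```

```text
clock: 3.33
position: [0.4765, 0.4071, 0.0049]
ee_rot: [0.766, 0.643, 0.001, -0.0]
ft_force: [-0.6, 0.3, 0.6]
grip_width: 0.999
grasp_force: 0.0
clock: 4.17
position: [0.4762, 0.4064, 0.0041]
ee_rot: [0.766, 0.643, 0.001, -0.0]
ft_force: [-2.2, -1.1, 5.7]
grip_width: 0.453
grasp_force: 40.5
```

```bash
python3 -m jog '{"offset":[[0,0,0.014],[0,0,0.028],[0,0,0.03],[0,0,0.03],[0,0,0.03],[0,0,0.03],[0,0,0.025],[0,0,0.009],[0,0,0]],"yaw":[0,0,0,0,0,0,0,0,0],"jaw":[0.6,0.6,0.6,0.6,0.6,0.6,0.6,0.6,0.6]}' 40
python3 -m jog '{"offset":[[0.00755,-0.0286,0],[0.00755,-0.0286,0],[0.00755,-0.0286,0],[0.00755,-0.0286,0],[0.00755,-0.0286,0],[0.00755,-0.0286,0],[0.00755,-0.0286,0],[0.00755,-0.0286,0],[0.00755,-0.0286,0],[0.00755,-0.0286,0],[0.00755,-0.0286,0],[0.00755,-0.0286,0],[0.00755,-0.0286,0],[0.00755,-0.0286,0],[0.00755,-0.0286,0],[0.00755,-0.0286,0],[0.00755,-0.0286,0],[0.00755,-0.0286,0],[0.00755,-0.0286,0],[0.00755,-0.0286,0]],"yaw":[4.3,4.3,4.3,4.3,4.3,4.3,4.3,4.3,4.3,4.3,4.3,4.3,4.3,4.3,4.3,4.3,4.3,4.3,4.3,4.3],"jaw":[0.6,0.6,0.6,0.6,0.6,0.6,0.6,0.6,0.6,0.6,0.6,0.6,0.6,0.6,0.6,0.6,0.6,0.6,0.6,0.6]}' 40
python3 - <<'E'
from h import *
o=st(); p=manip.camera('wrist'); w=wristcam(o,p); save(p,'w2')
print([(n,round(d['score'],2),np.round(d['at'],4)) for n in ['level','shelf_mid','foot_knob'] for d in manip.tip_of(p,n)])
p=manip.camera('side'); save(p,'s2')
print([(n,round(d['score'],2),np.round(d['at'],4)) for n in ['level','shelf_mid','foot_knob'] for d in manip.tip_of(p,n)])
for d in manip.masks_of(p,'level'): print(round(d['score'],2),rect(p,d['region'],.208),d['region'].sum())
st()
E
```

```text
clock: 4.92
position: [0.4765, 0.4067, 0.202]
ee_rot: [0.766, 0.643, 0.002, -0.0]
ft_force: [0.2, 0.6, -3.8]
grip_width: 0.448
grasp_force: 41.8
clock: 6.58
position: [0.6259, -0.1669, 0.1967]
ee_rot: [0.12, 0.993, 0.0, -0.002]
ft_force: [0.8, 0.9, -3.2]
grip_width: 0.45
grasp_force: 41.8
t 6.58 pos [ 0.6259 -0.1669  0.1967] yaxis 76.3 j [-0.1   0.42  0.39  1.46 -0.16  1.3   1.63] f [ 0.8  0.9 -3.2] w 0.45 g 41.8
[('level', 0.96, array([ 0.6236, -0.1697,  0.1914]))]
[('level', 0.94, array([ 0.3945,  0.5952, -0.0018])), ('level', 0.86, array([0.2884, 0.3654, 0.0041])), ('level', 0.58, array([ 0.6248, -0.1638,  0.193 ])), ('level', 0.58, array([ 6.564e-01,  5.388e-01, -1.000e-04])), ('shelf_mid', 0.57, array([ 0.6288, -0.164 ,  0.0973])), ('foot_knob', 0.72, array([ 0.4711, -0.1241,  0.1245]))]
0.83 (array([ 621.2, -174.2]), array([160.1,  49.4]), -14.6) 2244
0.8 (array([320.8, 131. ]), array([166.1,  54.1]), 15.3) 1585
0.8 (array([575.3, 251.6]), array([134.5,  55.9]), 27.6) 937
t 7.03 pos [ 0.6267 -0.1644  0.1989] yaxis 76.1 j [-0.1   0.41  0.39  1.46 -0.16  1.3   1.63] f [ 0.3 -0.2 -3.6] w 0.453 g 41.9
```

View pics/w2.png

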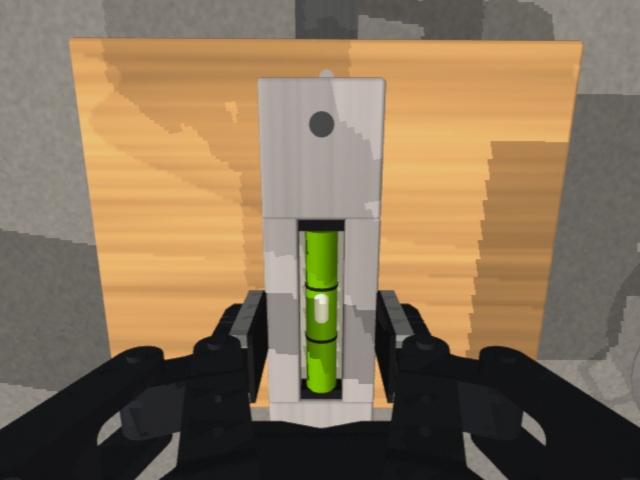

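The level sits centred in the jaws at about (321,300), lined up with the board, so I'll lower it.

```bash
python3 -m jog '{"offset":[[0,0,-0.01],[0,0,-0.02],[0,0,-0.02],[0,0,-0.018],[0,0,-0.01],[0,0,-0.006],[0,0,-0.004],[0,0,-0.002],[0,0,0],[0,0,0]],"yaw":[0,0,0,0,0,0,0,0,0,0],"jaw":[0.6,0.6,0.6,0.6,0.6,0.6,0.6,0.6,0.6,0.6]}' 40
python3 -m jog '{"offset":[[0,0,-0.0015],[0,0,-0.0015],[0,0,-0.001],[0,0,0],[0,0,0]],"yaw":[0,0,0,0,0],"jaw":[0.6,0.6,0.6,0.6,0.6]}' 40
```

```text
clock: 7.87
position: [0.6273, -0.166, 0.1102]
ee_rot: [0.122, 0.993, 0.0, 0.001]
ft_force: [-0.0, -0.1, -3.8]
grip_width: 0.451
grasp_force: 41.9
clock: 8.28
position: [0.6268, -0.1658, 0.1053]
ee_rot: [0.122, 0.993, 0.0, -0.0]
ft_force: [-0.6, 0.2, -3.3]
grip_width: 0.451
grasp_force: 41.9
```

```bash
python3 -m jog '{"offset":[[0,0,-0.001],[0,0,-0.001],[0,0,0],[0,0,0]],"yaw":[0,0,0,0],"jaw":[0.6,0.6,0.6,0.6]}' 40
```

```text
clock: 8.62
position: [0.6269, -0.1659, 0.1034]
ee_rot: [0.122, 0.993, 0.0, 0.0]
ft_force: [-0.4, -0.0, -1.6]
grip_width: 0.451
grasp_force: 42.0
```

```bash
python3 -m jog '{"offset":[[0,0,-0.001],[0,0,0],[0,0,0],[0,0,0],[0,0,0],[0,0,0],[0,0,0.01],[0,0,0.025],[0,0,0.03],[0,0,0.03],[0,0,0]],"yaw":[0,0,0,0,0,0,0,0,0,0,0],"jaw":[0.6,0.6,0.5,0.4,0.2,0,0,0,0,0,0]}' 40
python3 - <<'E'
from h import *
o=st(); p=manip.camera('wrist'); w=wristcam(o,p); save(p,'w3')
print([(n,round(d['score'],2),np.round(d['at'],4)) for n in ['level','shelf_mid','foot_knob','bubble'] for d in manip.tip_of(p,n)])
for c in ['side','scene']:
    p=manip.camera(c); print([(n,round(d['score'],2),np.round(d['at'],4)) for n in ['level','shelf_mid','foot_knob'] for d in manip.tip_of(p,n)])
st()
E
```

```text
clock: 9.53
position: [0.6295, -0.1668, 0.2049]
ee_rot: [0.122, 0.993, -0.0, 0.005]
ft_force: [1.2, -1.3, 1.5]
grip_width: 0.998
grasp_force: 0.0
t 9.53 pos [ 0.6295 -0.1668  0.2049] yaxis 76.0 j [-0.1   0.41  0.39  1.45 -0.16  1.3   1.63] f [ 1.2 -1.3  1.5] w 0.998 g 0.0Traceback (most recent call last):
  File "<stdin>", line 3, in <module>
ValueError: it knows: canister, foot_knob, level, mug, shelf_mid, stand
```

View pics/w3.png

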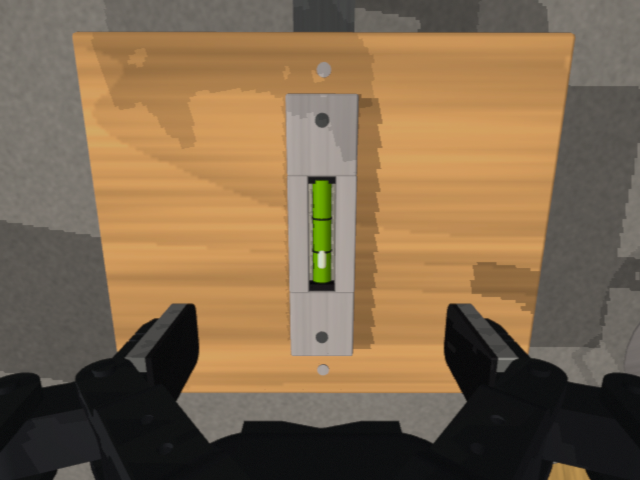

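The level lies centred on the board. The black lines are at rows 219 and 251 and the bubble is at row 260. The image bottom is the board's rear, which is higher, as expected. Next is a settled measurement and the knob position.

```bash
cat >> h.py <<'E'
def bub(p,z=.1115):
    """bubble centre relative to the two lines (mm along level x, + = rear)"""
    ms=[(rect(p,d['region'],z)) for d in manip.masks_of(p,'level')]
    ms=[m for m in ms if abs(m[0][0]-627)<40 and abs(m[0][1]+166)<40]
    if not ms: print('no level'); return
    c,s,a=ms[0]; a=np.radians(a); ux=np.array([np.cos(a),np.sin(a)]); uy=np.array([-ux[1],ux[0]])
    X,Y=np.meshgrid(np.arange(-38,38.1,.25),np.arange(-4,4.1,.5))
    W=np.c_[(c+X.ravel()[:,None]*ux+Y.ravel()[:,None]*uy)/1000,np.full(X.size,z)]
    q=R.from_quat(p['attitude']).inv().apply(W-p['eye']);K=p['camera_matrix']
    m=np.c_[K[0,0]*q[:,0]/-q[:,2]+K[0,2],-K[1,1]*q[:,1]/-q[:,2]+K[1,2]].astype(np.float32).reshape(*X.shape,2)
    I=cv2.remap(p['frame'],m[...,0],m[...,1],cv2.INTER_LINEAR).astype(float)
    x=X[0]; blue=np.sort(I[...,2],0)[-8:].mean(0); g=np.median(I[...,1],0)
    b=blue-np.median(blue); k=np.abs(x)<32; w=np.clip(b-.5*b[k].max(),0,None)*k
    ink=np.convolve(g,np.ones(5)/5,'same'); bg=cv2.blur(g[None],(61,1))[0]
    print('level',c,s,round(np.degrees(a),1),'bubble raw',round((w*x).sum()/w.sum(),1),'max',round(b[k].max()))
    from scipy.signal import find_peaks
    pk,pr=find_peaks(-ink,prominence=8); print('dark at',[(x[i],round(r)) for i,r in zip(pk,pr['prominences'])])
E
python3 - <<'E'
from h import *
o=st(); p=manip.camera('wrist'); w=wristcam(o,p)
bub(w)
for c in ['side','scene']:
    p=manip.camera(c); print([(n,round(d['score'],2),np.round(d['at'],4)) for n in ['shelf_mid','foot_knob'] for d in manip.tip_of(p,n)]); bub(p)
p=manip.camera('wrist'); w=wristcam(o,p); bub(w)
st()
E
```

```text
t 9.73 pos [ 0.6265 -0.1657  0.1969] yaxis 76.0 j [-0.1   0.41  0.39  1.46 -0.16  1.3   1.63] f [ 0.2 -0.5 -0.8] w 1.003 g 0.0
level [ 625.2 -165.8] [159.2  40.2] -13.8 bubble raw 14.4 max 183
dark at [(np.float64(-34.0), 131), (np.float64(-10.25), 95), (np.float64(9.75), 59), (np.float64(30.5), 141)]
[('foot_knob', 0.81, array([ 0.4716, -0.1235,  0.1281]))]
level [ 624.3 -171.3] [159.9  48.5] -13.9 bubble raw 15.3 max 98
dark at [(np.float64(-33.25), 86), (np.float64(-19.0), 9), (np.float64(-10.25), 54), (np.float64(10.5), 43), (np.float64(33.25), 117)]
[('shelf_mid', 0.66, array([ 0.6277, -0.1639,  0.0974])), ('foot_knob', 0.68, array([ 0.4663, -0.1233,  0.1227]))]
level [ 629.4 -168. ] [163.3  41.5] -13.6 bubble raw 10.4 max 94
dark at [(np.float64(-14.25), 32), (np.float64(28.75), 89)]
level [ 624.9 -165.7] [159.8  40. ] -13.8 bubble raw 14.2 max 182
dark at [(np.float64(-34.0), 128), (np.float64(-10.25), 95), (np.float64(9.5), 67), (np.float64(30.25), 141)]
t 10.33 pos [ 0.6268 -0.1658  0.1973] yaxis 76.0 j [-0.1   0.41  0.39  1.46 -0.16  1.3   1.63] f [-0.3 -0.6  0.2] w 1.002 g 0.0
```

```bash
python3 -m jog '{"offset":[[-0.0198,0.0052,0.001],[-0.0198,0.0052,0.001],[-0.0198,0.0052,0.001],[-0.0198,0.0052,0.001],[-0.0198,0.0052,0.001],[-0.0198,0.0052,0.001],[-0.0198,0.0052,0.001],[-0.0198,0.0052,0.001],[0,0,0],[0,0,0],[0,0,0]],"yaw":[2.5,2.5,2.5,2.5,2.5,2.5,2.5,2.5,0,0,0],"jaw":[0,0,0,0,0,0,0,0,0,0,0]}' 40
python3 - <<'E'
from h import *
o=st(); p=manip.camera('wrist'); w=wristcam(o,p); save(p,'w4')
print([(n,round(d['score'],2),np.round(d['at'],4)) for n in ['foot_knob'] for d in manip.tip_of(p,n)])
hsv=p['frame'].max(2); print(hsv[100:330,200:440].min())
E
```

```text
clock: 11.25
position: [0.4689, -0.1243, 0.2056]
ee_rot: [-0.052, 0.999, 0.0, 0.0]
ft_force: [-0.1, 0.5, -0.3]
grip_width: 0.998
grasp_force: 0.0
t 11.25 pos [ 0.4689 -0.1243  0.2056] yaxis 96.0 j [-0.16  0.03  0.33  1.87 -0.01  1.24  1.85] f [-0.1  0.5 -0.3] w 0.998 g 0.0
[('foot_knob', 0.67, array([ 0.4655, -0.1227,  0.1288]))]
13
```

View pics/w4.png

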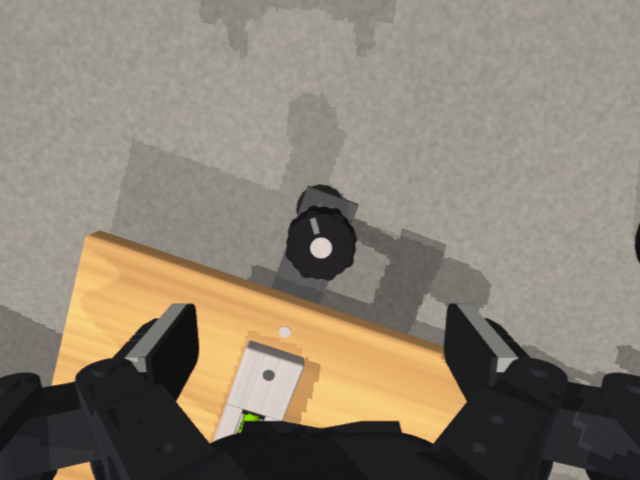

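The knob's centre is at (321,247).

Run:
```python
from h import *
o=st(); p=manip.camera('wrist'); w=wristcam(o,p)
a=p['frame'].max(2); g=cv2.cvtColor(p['frame'],cv2.COLOR_RGB2GRAY)
c=cv2.HoughCircles(cv2.medianBlur(g[150:320,230:420],3),cv2.HOUGH_GRADIENT,1,200,param1=80,param2=15,minRadius=25,maxRadius=45)
print(c+[[[230,150,0]]]); print(topl(w,[[321,245],[c[0,0,0]+230,c[0,0,1]+150]],.126))
```

```text
t 11.35 pos [ 0.469  -0.1244  0.2053] yaxis 96.0 j [-0.16  0.03  0.33  1.87 -0.01  1.24  1.85] f [ 0.6 -0.7 -0.3] w 1.006 g 0.0
[[[320.5        243.5         36.09999847]]]
[[ 0.46521421 -0.12553916  0.126     ]
 [ 0.46437957 -0.12590777  0.126     ]]
```

```bash
python3 -m jog '{"offset":[[-0.003,-0.001,-0.015],[0,0,-0.02],[0,0,-0.02],[0,0,-0.02],[0,0,-0.015],[0,0,-0.008],[0,0,-0.0045],[0,0,0],[0,0,0],[0,0,0],[0,0,0],[0,0,0],[0,0,0],[0,0,0],[0,0,0],[0,0,0]],"yaw":[0,0,0,0,0,0,0,0,0,0,0,0,0,0,0,0],"jaw":[0,0,0,0,0,0,0,0,0.3,0.4,0.5,0.6,0.6,0.6,0.6,0.6]}' 40
```

```text
clock: 12.73
position: [0.4658, -0.1249, 0.1038]
ee_rot: [-0.053, 0.999, 0.0, 0.001]
ft_force: [-2.3, 0.7, 6.8]
grip_width: 0.452
grasp_force: 39.5
```

```bash
python3 -m jog '{"offset":[[0,0,0.0001],[0,0,0.0001],[0,0,0.0001],[0,0,0.0001],[0,0,0.0001],[0,0,0.0001],[0,0,0.0001],[0,0,0.0001],[0,0,0.0001],[0,0,0.0001],[0,0,0.0001],[0,0,0.0001],[0,0,0.0001],[0,0,0.0001],[0,0,0.0001],[0,0,0.0001],[0,0,0.0001],[0,0,0.0001],[0,0,0.0001],[0,0,0.0001]],"yaw":[-6.5,-6.5,-6.5,-6.5,-6.5,-6.5,-6.5,-6.5,-6.5,-6.5,-6.5,-6.5,-6.5,-6.5,-6.5,-6.5,-6.5,-6.5,-6.5,-6.5],"jaw":[0.6,0.6,0.6,0.6,0.6,0.6,0.6,0.6,0.6,0.6,0.6,0.6,0.6,0.6,0.6,0.6,0.6,0.6,0.6,0.6]}' 40
python3 -m jog '{"offset":[[0,0,0.0001],[0,0,0.0001],[0,0,0.0001],[0,0,0.0001],[0,0,0.0001],[0,0,0.0001],[0,0,0.0001],[0,0,0.0001],[0,0,0.0001],[0,0,0.0001],[0,0,0],[0,0,0],[0,0,0],[0,0,0],[0,0,0],[0,0,0],[0,0,0],[0,0,0],[0,0,0],[0,0,0]],"yaw":[-6,-6,-6,-6,-6,-6,-6,-6,-6,-6,0,0,0,0,0,0,0,0,0,0],"jaw":[0.6,0.6,0.6,0.6,0.6,0.6,0.6,0.6,0.6,0.6,0.6,0.6,0.6,0.6,0.6,0.6,0.6,0.6,0.6,0.6]}' 40
python3 - <<'E'
from h import *
o=st(); p=manip.camera('side'); bub(p);p=manip.camera('side'); bub(p);st()
E
```

```text
clock: 14.4
position: [0.468, -0.1242, 0.1055]
ee_rot: [0.884, 0.468, 0.003, 0.001]
ft_force: [12.5, 3.0, -11.7]
grip_width: 0.452
grasp_force: 41.5
clock: 16.07
position: [0.4686, -0.1252, 0.1063]
ee_rot: [0.999, -0.034, 0.004, 0.001]
ft_force: [18.3, -1.6, -20.4]
grip_width: 0.454
grasp_force: 42.5
t 16.07 pos [ 0.4686 -0.1252  0.1063] yaxis -93.9 j [-0.39  0.14  0.6   2.   -0.09  1.02 -1.38] f [ 18.3  -1.6 -20.4] w 0.454 g 42.5
level [ 625.6 -170.7] [159.7  47. ] -14.2 bubble raw 1.9 max 114
dark at [(np.float64(-32.75), 102), (np.float64(-9.75), 52), (np.float64(10.0), 53), (np.float64(33.5), 102)]
level [ 626.  -169.7] [158.9  46.6] -14.5 bubble raw 1.9 max 125
dark at [(np.float64(-33.0), 102), (np.float64(-10.0), 51), (np.float64(10.0), 52), (np.float64(33.5), 103)]
t 16.27 pos [ 0.4686 -0.1252  0.1062] yaxis -93.9 j [-0.39  0.14  0.6   2.   -0.09  1.02 -1.38] f [ 17.8  -1.4 -20.4] w 0.449 g 42.5
```

```bash
python3 -m jog '{"offset":[[0,0,-0.0005],[0,0,-0.0005],[0,0,-0.0005],[0,0,0],[0,0,0],[0,0,0],[0,0,0],[0,0,0],[0,0,0],[0,0,0.005],[0,0,0.02],[0,0,0.03],[0,0,0.03],[0,0,0.01],[0,0,0],[0,0,0]],"yaw":[-6,-6,-6,0,0,0,0,0,0,0,0,0,0,0,0,0],"jaw":[0.6,0.6,0.6,0.6,0.6,0.5,0.3,0,0,0,0,0,0,0,0,0]}' 40
python3 - <<'E'
from h import *
o=st(); p=manip.camera('side'); bub(p);p=manip.camera('side'); bub(p);st()
E
```

```text
clock: 17.6
position: [0.4655, -0.1251, 0.1994]
ee_rot: [0.982, -0.19, 0.0, -0.0]
ft_force: [0.4, 0.2, -0.6]
grip_width: 1.001
grasp_force: 0.0
t 17.6 pos [ 0.4655 -0.1251  0.1994] yaxis -112.0 j [-0.45  0.02  0.63  1.9  -0.01  1.23 -1.77] f [ 0.4  0.2 -0.6] w 1.001 g 0.0
level [ 625.1 -170.5] [160.3  47.6] -14.1 bubble raw 1.3 max 120
dark at [(np.float64(-32.0), 112), (np.float64(-9.25), 56), (np.float64(10.5), 55), (np.float64(34.25), 95)]
level [ 624.5 -169.9] [161.9  49.8] -14.1 bubble raw 2.1 max 129
dark at [(np.float64(-31.25), 113), (np.float64(-8.5), 57), (np.float64(11.25), 56), (np.float64(35.0), 75)]
t 17.8 pos [ 0.4647 -0.1251  0.1982] yaxis -112.0 j [-0.45  0.02  0.63  1.9  -0.01  1.23 -1.77] f [-0.6 -0.4  0.9] w 1.003 g 0.0
```

```bash
python3 -m jog '{"offset":[[0.0184,-0.0048,0],[0.0184,-0.0048,0],[0.0184,-0.0048,0],[0.0184,-0.0048,0],[0.0184,-0.0048,0],[0.0184,-0.0048,0],[0,0,0],[0,0,0],[0,0,0],[0,0,0],[0,0,0],[0,0,0]],"yaw":[2,2,2,2,0,0,0,0,0,0,0,0],"jaw":[0.2,0.4,0.6,0.8,1,1,1,1,1,1,1,1]}' 40
python3 - <<'E'
from h import *
o=st(); p=manip.camera('wrist'); bub(wristcam(o,p)); save(p,'w5')
E
```

```text
clock: 18.8
position: [0.5754, -0.1538, 0.1995]
ee_rot: [0.993, -0.122, 0.0, -0.0]
ft_force: [-1.6, 0.4, -0.1]
grip_width: -0.008
grasp_force: 0.0
t 18.8 pos [ 0.5754 -0.1538  0.1995] yaxis -104.0 j [-0.34  0.32  0.65  1.62 -0.2   1.27 -1.47] f [-1.6  0.4 -0.1] w -0.008 g 0.0
level [ 625.3 -166.3] [155.9  41.1] -13.8 bubble raw 1.7 max 207
dark at [(np.float64(-32.0), 151), (np.float64(-9.0), 103), (np.float64(11.25), 100), (np.float64(34.0), 143)]
```

View pics/w5.png

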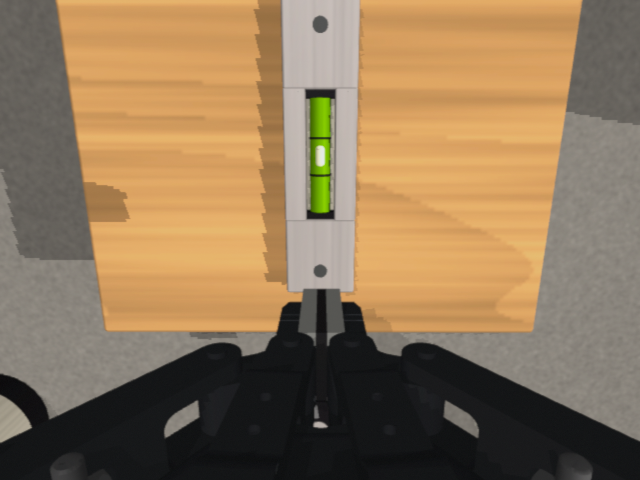

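The bubble at (320,156) is centred between the lines at rows 138 and 176, about 0.6 mm off. I'll press on the front plain metal.

```bash
python3 -m jog '{"offset":[[0,0,-0.015],[0,0,-0.025],[0,0,-0.022],[0,0,-0.012],[0,0,-0.006],[0,0,-0.002],[0,0,0],[0,0,0]],"yaw":[0,0,0,0,0,0,0,0],"jaw":[1,1,1,1,1,1,1,1]}' 40
python3 -m jog '{"offset":[[0,0,-0.001],[0,0,-0.001],[0,0,-0.001],[0,0,0],[0,0,0]],"yaw":[0,0,0,0,0],"jaw":[1,1,1,1,1]}' 40
```

```text
clock: 19.57
position: [0.5764, -0.1543, 0.1185]
ee_rot: [0.993, -0.122, 0.001, 0.0]
ft_force: [0.1, 0.9, 0.4]
grip_width: -0.002
grasp_force: 0.0
clock: 19.98
position: [0.5758, -0.154, 0.1144]
ee_rot: [0.993, -0.122, 0.0, 0.0]
ft_force: [-0.7, 0.2, -0.2]
grip_width: 0.001
grasp_force: 0.0
```

```bash
python3 -m jog '{"offset":[[0,0,-0.001],[0,0,-0.001],[0,0,-0.001],[0,0,0],[0,0,0]],"yaw":[0,0,0,0,0],"jaw":[1,1,1,1,1]}' 40
```

```text
clock: 20.4
position: [0.5759, -0.154, 0.1121]
ee_rot: [0.993, -0.122, 0.0, -0.0]
ft_force: [-3.6, 1.1, 9.4]
grip_width: -0.002
grasp_force: 4.5
```

```bash
python3 -m jog '{"offset":[[0,0,-0.0005],[0,0,-0.0004],[0,0,0],[0,0,0],[0,0,0],[0,0,0],[0,0,0],[0,0,0],[0,0,0],[0,0,0],[0,0,0],[0,0,0]],"yaw":[0,0,0,0,0,0,0,0,0,0,0,0],"jaw":[1,1,1,1,1,1,1,1,1,1,1,1]}' 40
python3 - <<'E'
from h import *
o=st(); p=manip.camera('wrist'); bub(wristcam(o,p)); save(p,'w6')
for i in range(3): p=manip.camera('side'); bub(p); st()
E
```

```text
clock: 21.4
position: [0.5759, -0.154, 0.1121]
ee_rot: [0.993, -0.122, 0.0, -0.0]
ft_force: [-7.3, 1.1, 17.3]
grip_width: -0.001
grasp_force: 8.8
t 21.4 pos [ 0.5759 -0.154   0.1121] yaxis -104.0 j [-0.31  0.41  0.62  1.71 -0.26  1.11 -1.42] f [-7.3  1.1 17.3] w -0.001 g 8.8
level [ 626.9 -166.7] [10.2  4.8] -14.0 bubble raw 0.2 max 212
dark at [(np.float64(-32.75), 152), (np.float64(-10.5), 127), (np.float64(9.5), 124), (np.float64(32.75), 154)]
level [ 625.3 -170.6] [159.6  46.7] -13.9 bubble raw 1.1 max 114
dark at [(np.float64(-9.5), 56), (np.float64(10.25), 53), (np.float64(34.0), 97)]
t 21.6 pos [ 0.5759 -0.1541  0.1121] yaxis -104.0 j [-0.31  0.41  0.62  1.71 -0.26  1.11 -1.42] f [-8.4  2.1 18.1] w 0.003 g 8.8
level [ 625.5 -170.3] [159.8  46.4] -14.0 bubble raw 1.0 max 124
dark at [(np.float64(-32.75), 8), (np.float64(-9.5), 57), (np.float64(10.25), 54), (np.float64(33.75), 99)]
t 21.7 pos [ 0.5759 -0.1541  0.1121] yaxis -104.0 j [-0.31  0.41  0.62  1.71 -0.26  1.11 -1.42] f [-7.7  2.7 17.1] w 0.002 g 8.8
level [ 624.8 -170.6] [161.4  49.6] -12.9 bubble raw 1.7 max 113
dark at [(np.float64(-32.25), 13), (np.float64(-9.0), 56), (np.float64(10.75), 53), (np.float64(34.5), 85)]
t 21.8 pos [ 0.5759 -0.154   0.1121] yaxis -104.0 j [-0.31  0.41  0.62  1.71 -0.26  1.11 -1.42] f [-8.3  2.6 18. ] w 0.001 g 8.8
```

View pics/w6.png

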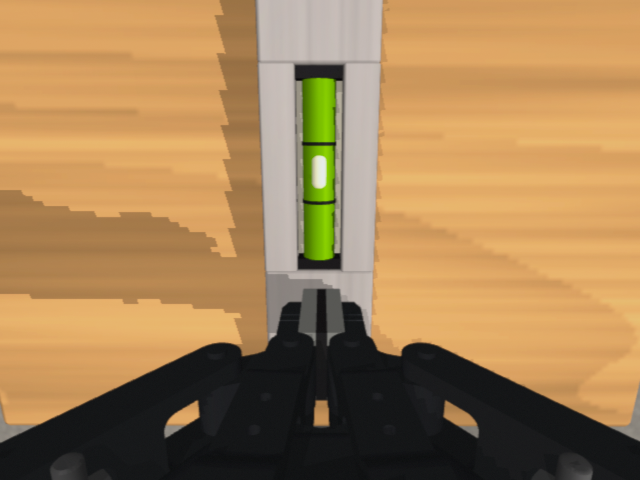

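The bubble at (319,172) sits between its lines at rows 144 and 202. The push is a steady 18 N or so and nothing is moving, so I'm handing in.

```bash
python3 -c "
from workcell import manip
print(manip.hand_in())"
```

```text
the job is handed in; nothing more can be done
None
```

I handed the job in at about 22 s: the level lies in the middle of the board, front to back, with its bubble about 0.7 mm off centre and the closed fingers still pressing it down at about 18 N; the mug and canister were not touched, and the hand-in call gave no verdict.

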